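Set a rivet in the guarded lever press

ROBOT

A 7-joint arm with a two-finger parallel gripper is mounted at the origin on a cart in front of the work surface, level with it; the furniture and walls round the work are solid. World frame = base frame: x ahead of the robot, y to its left, z up, the work surface at z = 0. Lengths are in m, angles in degrees, forces in N, time in s.
With the tool pointing down it reaches from about 0.425 to 1.025 m from the base axis. Payload 9.4 kg.
Tool frame: the origin (TCP) lies on the mounting face of the last link; the fingertips stand 173 mm ahead of it and the grasp point (between the pads) lies 155 mm ahead of it (finger_overhang is the z of the fingertips in the tool frame, in m); z points along the fingers, y is the line along which they close (so a half turn about z gives the same grasp; the last joint's range is limited). The gripper opens to 85 mm and grips with 20 to 120 N. Pads are 22 mm wide; open, the fingers measure 114 mm over their backs; the gripper's body (76 mm by 85 mm) begins 54 mm behind the grasp point. The pads swing forward as they close: fully open they stand 13 mm farther back than shut.
Start: joints at [-74.238, 34.337, -0.143, 91.639, 0.103, 54.024, -4.572], TCP at [0.25, 0.681, 0.405] pointing down, gripper open.
Joint ranges: [-147.43, 147.43], [-19.82, 112.94], [-74.19, 73.91], [6.32, 146.72], [-59.91, 239.91], [6.04, 106.73], [-150.56, 150.56]. Speed limits (degrees/s): [127.2, 127.2, 172.46, 172.46, 180, 180, 180].

INTERFACE

Orientations are given as a 3x3 rotation matrix whose columns are the frame's x, y, z axes.
In Python, from workcell import * gives the robot as it stands. The module is installed in compiled form; this text tells all that it offers.
- The arm moves only by the tool send_rows, never from a script. Its argument "moves" is text: rows parted by semicolons, each of 6 numbers parted by spaces: the shift along the world's x, y, z as a fraction of full scale, then the turn, a rotation vector about the world's x, y, z as a fraction of full scale. A call has 1 to 5 rows; each row is the pose to reach, as a shift and turn from the pose commanded when the call began; what a row does not reach only later rows make up. Full scale, the value 1, is 0.2 m for a shift and 120 degrees for a turn. A row lasts 1/8 s, in which the tool goes at most 62.5 mm and 10.7 degrees, less where a joint would pass 70% of its speed; a pose out of reach is approached as far as the arm can. A call with a number of a shift or a turn outside -1 to 1 is refused whole. A call with a gripper value outside its range is refused whole. "jaw" is the finger opening in mm, from 0 to 85.4, set as the call begins (left out, the last holds). The fingers move at their own pace and stop on an object; "grip_force" is the grip in N (left out, the last holds). Time passes only in rows, so rows that repeat a pose let the fingers close. It gives the time, the measured TCP pose, the force, the opening and the grip force at its end, in the units of the state.
- sense(): the state, without advancing time (a new reading comes with each control period).
- get_image(name): name is "scene" or "top" or "wrist"; returns a dict with "color" (480x640x3 uint8, red, green, blue), "range_z" (480x640 float32, m along the optical axis (not along the pixel's ray), 0 where there is no reading), "intrinsics" (3x3 intrinsics, pixels), "T" (4x4, takes a point from camera to world coordinates). Camera axes: x right, y down, z forward; pixel columns grow to the right and rows downward; lengths in m; the calibration is good to about 2 mm. The wrist camera is an equidistant fisheye: a pixel r from the principal point sees the ray r / f radians off the axis. A picture is of the moment at which its call begins.
- job_done(): hands the job in; it is judged then, once.
The state is a dict: "time_s": time; "q": joint angles; "joint_velocities": joint speeds; "joint_efforts": joint torques, N m; "tcp_pos": TCP position; "ee_rot": TCP orientation; "ft_force": force on the tool from outside, world axes, zero at the start; "torque": the same for the moment, N m; "gripper_width": finger opening in m; "gripper_force": force on a finger pad.
Only numpy, scipy, OpenCV 4.12 (cv2) and the standard library are available. Lean on these libraries where they do the work, as an engineer would, in place of code of your own. Each camera call takes 0.05 s, during which the arm holds its last target. There are 200 camera calls.

TASK

Set the rivet in the small guarded press: push the loading slide in by the pad on its end until it is fully home under the ram, then reach down through the window in the guard, press the lever pad until the rivet is fully seated, and let the lever come back up. Do not press the lever before the slide is home and do not touch the guard. This is all pushing and pressing: take nothing between the fingers, and leave the small things on the bench where they stand.

Things in the scene. Friction and masses are not known exactly. Their poses are not given: they have to be found in the camera images.
- press: Small blue bench press, bed 235 x 130 mm. Origin on the bench surface. Its +x points to the column at its back (lever pivot at x = +70 mm, 106 mm up), the loading slide comes out of its -y side, z is up. Two taller presses of the room stand left and right of it, beginning at world y = +0.15 m and y = -0.25 m, their levers 0.47 m high: come from the front or from above.
- guard: Guard over the press, fixed to it, same frame and origin as the press: a grey sheet-metal top (3 mm thick, upper face 126 mm above the bench) on four aluminium corner posts, with clear panels at the front and sides. It spans x -142 to +35 mm and y -63 to +63 mm. It must not be touched.
- window (a point): Centre of the rectangular window in the guard's top, level with its upper face. The window is 80 mm along the press's x and 90 mm along its y. It lies at x = -85 mm, y = 0 in the press's frame, 126 mm up.
- lever_pad (a point): Centre of the upper face of the round black pad (36 mm across, slightly domed) at the free end of the steel lever; straight below the middle of the window, its face 11 mm below the guard's upper face when the lever is up. A downward push here swings the lever down and drives the ram 75/155 as far. A spring brings the lever up again when it is let go.
- lever (a joint): Angle of the lever (rad): 0 up, grows as the pad goes down; the pad is 155 mm from the pivot. The ram meets the rivet at about 0.04 and the rivet is seated at about 0.16 (pad about 25 mm down), where the lever stops hard; free of the rivet it would reach 0.19. The push at the pad is 2 to 3 N at first and about 10 N while the rivet goes in.
- slide_push (a point): Centre of the outer face of the black push pad (42 mm wide, spanning heights of 57 to 93 mm) on the upright end of the loading slide, 7 mm out from the upright (44 mm wide, top 97 mm up). The face looks to the press's -y: push it towards +y. Home, the face is 95 mm from the press's middle plane, 32 mm outside the guard. The slide carries a dark nest with a brass plate and the rivet.
- slide (a joint): Position of the loading slide (m): 0 fully drawn out, 0.060 fully home at its hard stop. It needs about 2.5 N to move and stays where it is left.
- rivet (a joint): How far the rivet has been driven into the brass plate (m): 0 standing 9 mm proud, 0.009 seated with its head on the plate. It stays where it is driven.
- die_brass: Bystander: short round brass die, 25 mm across, 18 mm high, on the bench by the slide, towards the robot. Origin at its foot.
- spool_cream: Bystander: cream thread spool, 31 mm across, 38 mm high, standing on the bench by the slide, away from the robot. Origin at its foot.
- punch_b: Bystander: grey steel punch, 20 mm across, 34 mm high, standing on the bench at the press's +y side. Origin at its foot.
- die_a: Bystander: grey steel die, 23 mm across, 22 mm high, on the bench far left. Origin at its foot.
- oiler: Bystander: small oil bottle, 32 mm across, 95 mm high, on the bench far left. Origin at its foot.
- pliers: Bystander: black pliers, 177 mm long, lying on the bench far right. Origin under the middle.
- round_tin: Bystander: round tin, 67 mm across, 28 mm high, on the bench far right. Origin at its foot.
- marker_black: Bystander: black marker pen, 135 mm long, lying on the bench far left. Origin under the middle.

How it is judged:
By the outcome, as a careful person would: the job done as asked, in the order asked, and still so for the second after the job is handed in, with the robot touching nothing.
It also fails if it takes over 48 s, if anything falls off the work surface, if the arm or the gripper's body presses on something with over 40 N, if the wrist force passes 120 N, or if a joint passes its speed limit or range.

## Working session

There is one attempt and no reset: what is moved stays moved. The work goes in short steps, Python scripts to look and compute and a tool call to move; the robot and the scene stay as the last step left them, time stands still between calls to the robot, and variables do not carry over. Pictures are saved under pics/ and viewed, at most 10 in all, crops included, and the job is handed in when it is done.

Besides the shell and the picture viewer there is one more tool, called after ">>>" by a JSON object that holds its "fn" and its "kwargs". send_rows: Moves the arm, as the interface text tells. Shift numbers are shares of 0.2 m and turn numbers shares of 120 degrees, none past 1 either way. Its arguments: {"type":"object","properties":{"moves":{"type":"string"},"jaw":{"type":"number"},"grip_force":{"type":"number"}},"required":["moves"]}

```bash
mkdir -p pics
cat > h.py <<'E'
from workcell import *
import numpy as np, cv2
def grab(n,f):
    d=get_image(n); cv2.imwrite(f'pics/{f}.png',d['color'][...,::-1]); np.savez(f'{f}.npz',**d); return d
def P(d,u,v,z=None):
    K=d['intrinsics'];T=d['T']
    r=np.array([(u-K[0,2])/K[0,0],(v-K[1,2])/K[1,1],1.])
    if z is None: 
        return T[:3,:3]@(r*d['range_z'][int(v),int(u)])+T[:3,3]
    w=T[:3,:3]@r; return T[:3,3]+w*(z-T[2,3])/w[2]
E
python3 - <<'E'
from h import *
s=sense();print(s['tcp_pos'],s['ee_rot'],s['ft_force'],s['time_s'])
for n in('top','scene'):
    d=grab(n,n+'1');print(d['intrinsics'].tolist(),d['T'].round(3).tolist())
E
```

```text
[0.24976264 0.68039884 0.40379747] [[-9.38759712e-01  3.44572252e-01 -4.07549050e-04]
 [ 3.44572459e-01  9.38758442e-01 -1.55202381e-03]
 [-1.52194226e-04 -1.59740760e-03 -9.99998713e-01]] [0.1477678  0.50612038 0.96633741] 0.0
[[440.7030515913103, 0.0, 319.9306951939864], [0.0, 440.7030515913103, 239.08419272151133], [0.0, 0.0, 1.0]] [[0.027, -0.979, 0.203, 0.249], [-1.0, -0.026, 0.006, -0.006], [-0.0, -0.203, -0.979, 1.367], [0.0, 0.0, 0.0, 1.0]]
[[509.76559888017624, 0.0, 314.07070680062725], [0.0, 509.76559888017624, 248.30261204072093], [0.0, 0.0, 1.0]] [[0.66, -0.522, 0.54, -0.384], [-0.751, -0.465, 0.469, -0.822], [0.006, -0.715, -0.699, 1.305], [0.0, 0.0, 0.0, 1.0]]
```

View pics/top1.png

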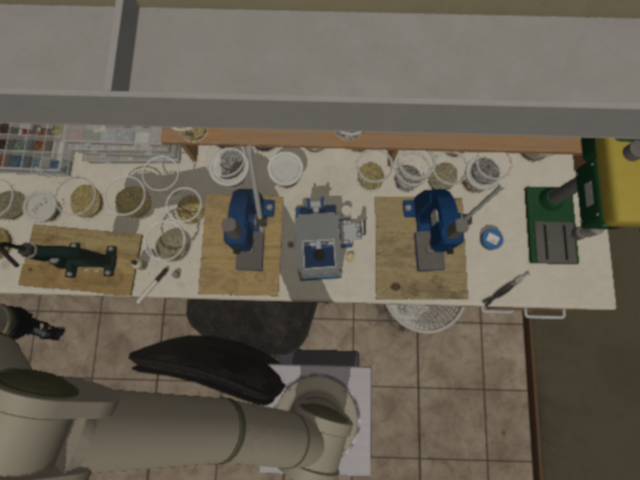

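View pics/scene1.png

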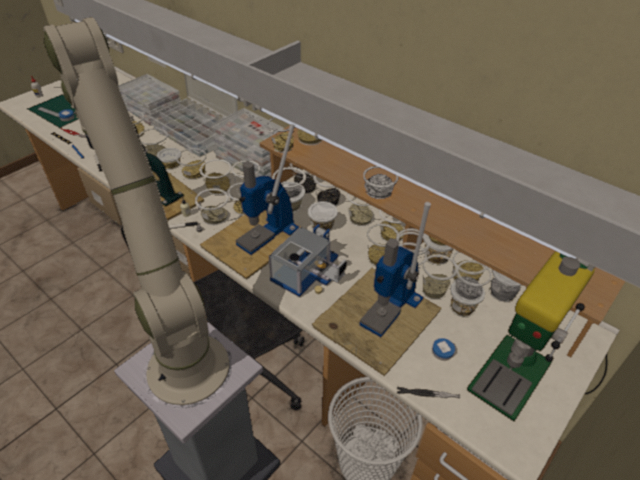

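The top picture shows the press at about (320,240), with the slide coming out to the right near (352,232). I'll enlarge that area.

Run:
```python
from h import *
d=np.load('top1.npz');s=np.load('scene1.npz')
a=cv2.resize(d['color'][190:285,280:380],None,fx=6,fy=6,interpolation=2)
cv2.imwrite('pics/c1.png',a[...,::-1])
b=cv2.resize(s['color'][215:305,255:365],None,fx=6,fy=6,interpolation=2)
cv2.imwrite('pics/c2.png',b[...,::-1])
for u,v in [(310,240),(335,240),(302,276),(338,276),(320,255),(320,205),(360,228),(200,130),(320,110),(320,50)]: print(u,v,P(d,u,v).round(3))
```

```text
310 240 [0.504 0.03  0.124]
335 240 [ 0.505 -0.042  0.124]
302 276 [0.404 0.051 0.082]
338 276 [ 0.413 -0.056  0.035]
320 255 [ 0.462 -0.     0.113]
320 205 [0.621 0.004 0.082]
360 228 [ 0.556 -0.119  0.069]
200 130 [0.776 0.336 0.25 ]
320 110 [0.702 0.006 0.516]
320 50 [0.875 0.011 0.471]
```

View pics/c1.png

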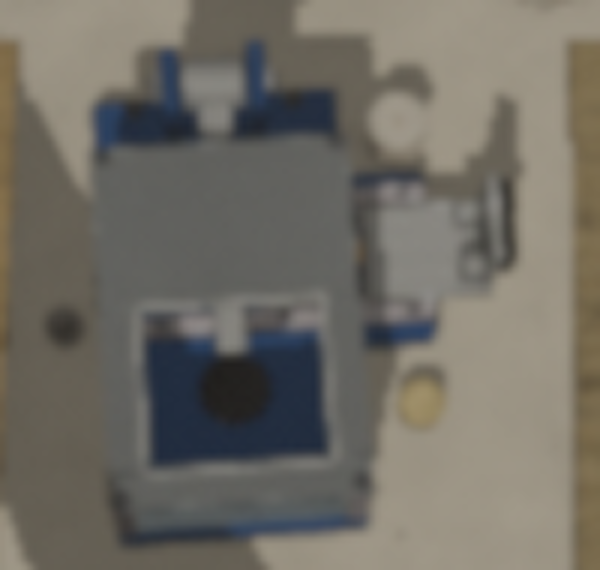

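View pics/c2.png

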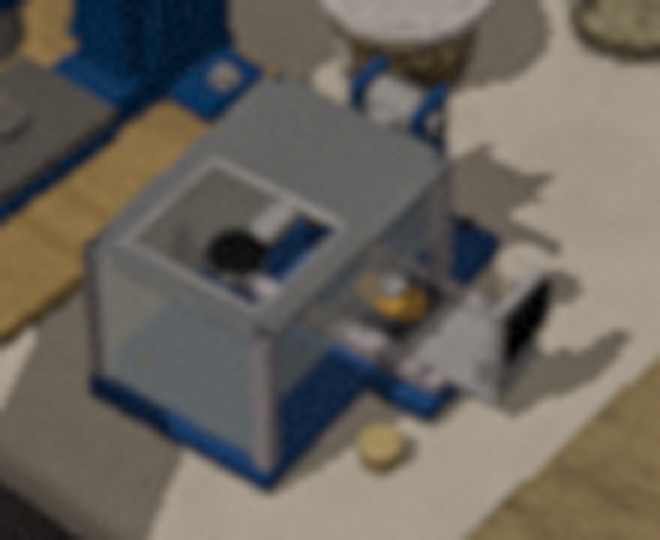

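The top crop shows the window corners at about (135,303), (325,295), (333,460) and (148,468), the lever pad at (235,390), and the black push pad from (508,178) to (508,268). The press is slightly turned. Next I'll work out the pose.

Run:
```python
from h import *
d=np.load('top1.npz'); d={k:d[k] for k in d}
c=lambda x,y,z:P(d,280+(x+.5)/6-.5,190+(y+.5)/6-.5,z)
W=np.array([c(135,303,.126),c(325,295,.126),c(333,460,.126),c(148,468,.126)]);print(W.round(4),W.mean(0))
print('pad',c(235,390,.115))
p1,p2=c(508,178,.093),c(508,268,.093);print('push',p1,p2,(p1+p2)/2)
# guard top by depth
v,u=np.mgrid[190:285,280:380];K=d['intrinsics'];z=d['range_z'][190:285,280:380]
X=np.stack([(u-K[0,2])/K[0,0]*z,(v-K[1,2])/K[1,1]*z,z],-1)@d['T'][:3,:3].T+d['T'][:3,3]
m=(abs(X[...,2]-.126)<.007);q=X[m];print(len(q),q[:,2].mean())
r=cv2.minAreaRect(q[:,:2].astype(np.float32));print(r)
m=(abs(X[...,2]-.09)<.012)&(X[...,1]<-.1)&(X[...,1]>-.2);print(X[m].round(3).tolist())
# shelf: lowest x of things above 0.3
zz=d['range_z'];v,u=np.mgrid[0:480,0:640]
Y=np.stack([(u-K[0,2])/K[0,0]*zz,(v-K[1,2])/K[1,1]*zz,zz],-1)@d['T'][:3,:3].T+d['T'][:3,3]
m=(Y[...,2]>.2)&(v<330)&(abs(Y[...,1])<.35)&(u>200);q=Y[m]
for lo in np.arange(.2,.8,.05):
  k=(q[:,2]>=lo)&(q[:,2]<lo+.05)
  if k.any():print(round(lo,2),q[k].min(0).round(3),q[k].max(0).round(3))
```

```text
[[ 0.5024  0.0525  0.126 ]
 [ 0.5087 -0.0384  0.126 ]
 [ 0.4291 -0.0438  0.126 ]
 [ 0.4229  0.0436  0.126 ]] [0.46575394 0.00344245 0.126     ]
pad [0.46327232 0.00352467 0.115     ]
push [ 0.57730664 -0.12892262  0.093     ] [ 0.53155514 -0.12920319  0.093     ] [ 0.55443089 -0.1290629   0.093     ]
1924 0.12553300656389477
((0.5193665623664856, 0.010464504361152649), (0.22716277837753296, 0.12613022327423096), 5.609882831573486)
[[0.577, -0.119, 0.096], [0.576, -0.117, 0.089], [0.575, -0.119, 0.092], [0.574, -0.122, 0.096], [0.576, -0.125, 0.09], [0.575, -0.128, 0.094], [0.572, -0.116, 0.093], [0.57, -0.119, 0.098], [0.571, -0.122, 0.094], [0.571, -0.125, 0.097], [0.572, -0.128, 0.094], [0.569, -0.117, 0.09], [0.567, -0.119, 0.098], [0.567, -0.122, 0.098], [0.57, -0.126, 0.088], [0.57, -0.129, 0.088], [0.567, -0.117, 0.085], [0.564, -0.119, 0.098], [0.565, -0.122, 0.097], [0.566, -0.125, 0.093], [0.566, -0.128, 0.092], [0.566, -0.118, 0.079], [0.561, -0.119, 0.099], [0.561, -0.122, 0.098], [0.563, -0.125, 0.092], [0.563, -0.128, 0.091], [0.563, -0.118, 0.08], [0.559, -0.119, 0.097]
[... 721 characters left out ...]
42, -0.132, 0.089], [0.539, -0.12, 0.088], [0.537, -0.122, 0.098], [0.537, -0.125, 0.101], [0.538, -0.128, 0.093], [0.538, -0.131, 0.094], [0.537, -0.12, 0.086], [0.535, -0.123, 0.093], [0.535, -0.125, 0.095], [0.536, -0.129, 0.09], [0.537, -0.132, 0.086], [0.533, -0.12, 0.088], [0.534, -0.123, 0.084], [0.536, -0.13, 0.079]]
0.2 [ 0.436 -0.35   0.2  ] [0.799 0.343 0.25 ]
0.25 [ 0.436 -0.35   0.25 ] [0.781 0.333 0.3  ]
0.3 [ 0.468 -0.343  0.3  ] [0.585 0.227 0.35 ]
0.35 [ 0.468 -0.346  0.35 ] [0.605 0.232 0.4  ]
0.4 [ 0.6  -0.35  0.4 ] [0.705 0.282 0.45 ]
0.45 [ 0.623 -0.35   0.45 ] [0.982 0.291 0.5  ]
0.5 [ 0.7  -0.35  0.5 ] [0.981 0.261 0.55 ]
0.55 [ 0.701 -0.349  0.55 ] [0.715 0.248 0.555]
```

Pose estimate: yaw about 5°, window centre (0.466, 0.003), push face near (0.556, -0.131). I'll close the jaw and swing round in front of the tall press.

>>> {"fn": "send_rows", "kwargs": {"moves": "0.1 -1 0 0 0 -0.2;0.1 -1 0 0 0 -0.2;0.1 -1 0 0 0 -0.2;0.1 -1 0 0 0 -0.2", "jaw": 0}}

```text
time_s: 0.6
tcp_pos: [0.2705, 0.4766, 0.4048]
ee_rot: [[-0.715, 0.699, -0.0], [0.699, 0.715, -0.002], [-0.002, -0.002, -1.0]]
ft_force: [-0.1, 1.7, 0.2]
gripper_width: 0.0123
gripper_force: 0.0
```

>>> {"fn": "send_rows", "kwargs": {"moves": "0.4 -1 0 0 0 -0.2;0.4 -1 0 0 0 -0.2;0.4 -1 0 0 0 -0.2;0.4 -1 0 0 0 -0.2"}}

```text
time_s: 1.1
tcp_pos: [0.3507, 0.2782, 0.4048]
ee_rot: [[-0.369, 0.929, 0.0], [0.929, 0.369, -0.0], [-0.0, 0.0, -1.0]]
ft_force: [0.2, 0.7, 0.4]
gripper_width: -0.0003
gripper_force: 0.0
```

>>> {"fn": "send_rows", "kwargs": {"moves": "0.4 -1 0 0 0 -0.14;0.4 -1 0 0 0 -0.14;0.4 -1 0 0 0 -0.14;0.4 -1 0 0 0 -0.14;0.4 -1 0 0 0 -0.14"}}

```text
time_s: 1.72
tcp_pos: [0.4309, 0.0792, 0.4048]
ee_rot: [[-0.085, 0.996, 0.001], [0.996, 0.085, -0.0], [-0.0, 0.001, -1.0]]
ft_force: [-0.6, 0.2, -0.1]
gripper_width: -0.0003
gripper_force: 0.0
```

>>> {"fn": "send_rows", "kwargs": {"moves": "0.3 -0.8 0 0 0 0;0.3 -0.8 0 0 0 0;0.3 -0.8 0 0 0 0;0.3 -0.8 0 0 0 0"}}

```text
time_s: 2.22
tcp_pos: [0.491, -0.0811, 0.4046]
ee_rot: [[-0.085, 0.996, 0.001], [0.996, 0.085, -0.001], [-0.001, 0.001, -1.0]]
ft_force: [0.4, 1.5, -1.0]
gripper_width: -0.0005
gripper_force: 0.0
```

>>> {"fn": "send_rows", "kwargs": {"moves": "0.33 -0.5 0 0 0 0;0.33 -0.5 0 0 0 0;0.33 -0.5 0 0 0 0;0.33 -0.5 0 0 0 0"}}

```text
time_s: 2.72
tcp_pos: [0.556, -0.1773, 0.404]
ee_rot: [[-0.09, 0.996, -0.002], [0.996, 0.09, 0.001], [0.001, -0.001, -1.0]]
ft_force: [0.1, 1.3, 0.8]
gripper_width: -0.0005
gripper_force: 0.0
```

Run:
```python
from h import *
d=grab('wrist','w1');print(d['intrinsics'].tolist(),d['T'].round(4).tolist(),sense()['tcp_pos'])
```

```text
[[371.64829954431775, 0.0, 317.97917076599424], [0.0, 371.64829954431775, 242.2906739886567], [0.0, 0.0, 1.0]] [[0.9958, 0.0866, 0.0284, 0.5491], [0.0912, -0.9424, -0.3218, -0.094], [-0.0011, 0.323, -0.9464, 0.3732], [0.0, 0.0, 0.0, 1.0]] [ 0.55581583 -0.17703216  0.40419108]
```

View pics/w1.png

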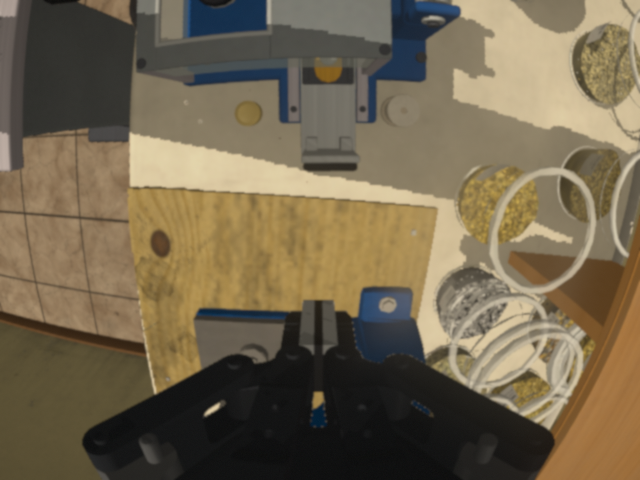

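The wrist picture shows the slide's upright and black pad edge at about (303–357, 168), centred at u=330. The fingers come down near (318,300). The brass die is at (249,113) and the spool at (403,110).

```bash
cat >> h.py <<'E'
def F(d,u,v,z):
    K=d['intrinsics'];T=d['T'];a=np.array([u-K[0,2],v-K[1,2]]);r=np.hypot(*a);t=r/K[0,0]
    w=T[:3,:3]@np.array([*(a/r*np.sin(t)),np.cos(t)]);return T[:3,3]+w*(z-T[2,3])/w[2]
E
python3 - <<'E'
from h import *
d=np.load('w1.npz')
for u,v,z in[(303,169,.093),(357,171,.093),(303,150,.097),(249,113,.018),(403,110,.038),(139,60,.126),(391,48,.126),(272,37,.126)]:print(u,v,F(d,u,v,z).round(4))
E
```

```text
303 169 [ 0.5409 -0.132   0.093 ]
357 171 [ 0.5818 -0.1296  0.093 ]
303 150 [ 0.5398 -0.1172  0.097 ]
249 113 [ 0.4829 -0.0918  0.018 ]
403 110 [ 0.6237 -0.0759  0.038 ]
139 60 [ 0.4195 -0.0552  0.126 ]
391 48 [ 0.5919 -0.0397  0.126 ]
272 37 [ 0.5138 -0.0401  0.126 ]
```

>>> {"fn": "send_rows", "kwargs": {"moves": "0.03 0.05 -0.8 0 0 0;0.03 0.05 -0.8 0 0 0;0.03 0.05 -0.8 0 0 0;0.03 0.05 -0.8 0 0 0"}}

```text
time_s: 3.28
tcp_pos: [0.5611, -0.1671, 0.2427]
ee_rot: [[-0.09, 0.996, -0.005], [0.996, 0.09, 0.002], [0.002, -0.005, -1.0]]
ft_force: [0.3, 0.9, 0.3]
gripper_width: 0.0002
gripper_force: 0.0
```

>>> {"fn": "send_rows", "kwargs": {"moves": "-0.005 0.05 0 0 0 0;-0.01 0.1 0 0 0 0;-0.01 0.1 0 0 0 0"}}

```text
time_s: 3.65
tcp_pos: [0.5601, -0.1479, 0.246]
ee_rot: [[-0.09, 0.996, 0.002], [0.996, 0.09, 0.0], [0.0, 0.002, -1.0]]
ft_force: [0.2, 0.1, 0.1]
gripper_width: -0.0001
gripper_force: 0.0
```

>>> {"fn": "send_rows", "kwargs": {"moves": "-0.005 0.05 0 0 0 0;-0.008 0.1 0 0 0 0;-0.013 0.15 0 0 0 0;-0.016 0.2 0 0 0 0;-0.016 0.2 0 0 0 0"}}

```text
time_s: 4.28
tcp_pos: [0.5565, -0.1079, 0.2444]
ee_rot: [[-0.09, 0.996, -0.001], [0.996, 0.09, 0.001], [0.001, -0.001, -1.0]]
ft_force: [-0.1, 0.6, -1.0]
gripper_width: -0.0004
gripper_force: 0.0
```

>>> {"fn": "send_rows", "kwargs": {"moves": "-0.002 0.02 0 0 0 0;-0.004 0.035 0 0 0 0;-0.004 0.05 0 0 0 0;-0.004 0.05 0 0 0 0"}}

```text
time_s: 4.78
tcp_pos: [0.5557, -0.0991, 0.2446]
ee_rot: [[-0.088, 0.996, -0.001], [0.996, 0.088, 0.0], [0.0, -0.001, -1.0]]
ft_force: [-0.0, -1.2, -0.8]
gripper_width: 0.0001
gripper_force: 0.3
```

>>> {"fn": "send_rows", "kwargs": {"moves": "-0.001 0.015 0 0 0 0;-0.001 0.015 0 0 0 0"}}

```text
time_s: 5.03
tcp_pos: [0.5555, -0.0961, 0.2446]
ee_rot: [[-0.088, 0.996, -0.0], [0.996, 0.088, 0.0], [0.0, -0.0, -1.0]]
ft_force: [-0.4, -1.1, -0.5]
gripper_width: -0.0003
gripper_force: 0.5
```

>>> {"fn": "send_rows", "kwargs": {"moves": "-0.001 0.015 0 0 0 0;-0.001 0.015 0 0 0 0"}}

```text
time_s: 5.28
tcp_pos: [0.5553, -0.0936, 0.2447]
ee_rot: [[-0.088, 0.996, -0.0], [0.996, 0.088, -0.0], [-0.0, -0.0, -1.0]]
ft_force: [-1.5, -3.4, -0.5]
gripper_width: -0.0002
gripper_force: 1.8
```

Run:
```python
from h import *
print(sense()['ft_force'])
d=grab('wrist','w2')
cv2.imwrite('pics/w2c.png',cv2.resize(d['color'][100:400,180:480],None,fx=2,fy=2)[...,::-1])
```

```text
[-1.47171775 -3.40046794 -0.52827   ]
```

View pics/w2c.png

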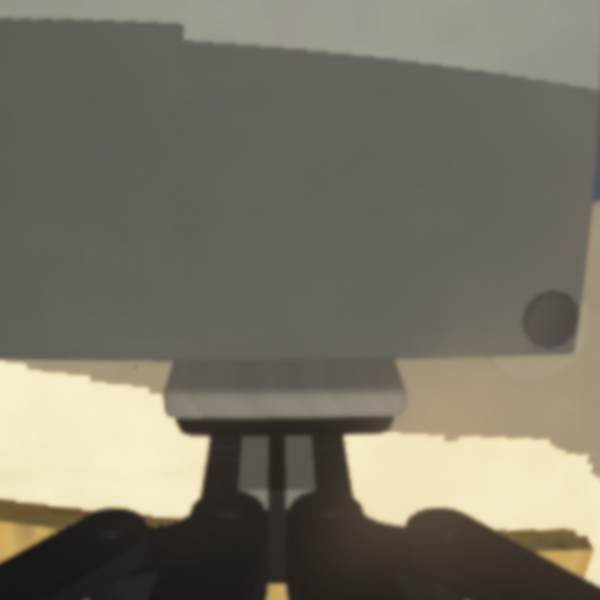

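The crop shows both fingers against the black pad near (285,430), centred on it, with the upright close to the guard edge. I'll keep pushing until the hard stop.

>>> {"fn": "send_rows", "kwargs": {"moves": "-0.001 0.015 0 0 0 0;-0.001 0.015 0 0 0 0"}}

```text
time_s: 5.58
tcp_pos: [0.5551, -0.093, 0.2448]
ee_rot: [[-0.085, 0.996, 0.001], [0.996, 0.085, -0.004], [-0.004, 0.001, -1.0]]
ft_force: [-0.5, -12.7, -2.4]
gripper_width: 0.0
gripper_force: 6.4
```

>>> {"fn": "send_rows", "kwargs": {"moves": "-0.001 0.015 0 0 0 0;-0.001 0.015 0 0 0 0"}}

```text
time_s: 5.82
tcp_pos: [0.5548, -0.0923, 0.2448]
ee_rot: [[-0.083, 0.997, 0.002], [0.997, 0.083, -0.007], [-0.007, 0.002, -1.0]]
ft_force: [-2.3, -21.8, -4.8]
gripper_width: -0.0001
gripper_force: 10.9
```

That is the hard stop: 22 N with no further travel. I'll back off, rise, and go above the window.

>>> {"fn": "send_rows", "kwargs": {"moves": "0.01 -0.2 0 0 0 0;0.01 -0.2 0 0 0 0;0.01 -0.2 0 0 0 0"}}

```text
time_s: 6.2
tcp_pos: [0.5572, -0.1266, 0.2446]
ee_rot: [[-0.088, 0.996, -0.0], [0.996, 0.088, 0.001], [0.001, 0.0, -1.0]]
ft_force: [0.8, 0.2, 0.8]
gripper_width: -0.0001
gripper_force: 0.0
```

>>> {"fn": "send_rows", "kwargs": {"moves": "0 0 0.6 0 0 0;0 0 0.6 0 0 0;0 0 0.6 0 0 0;0 0 0.6 0 0 0"}}

```text
time_s: 6.7
tcp_pos: [0.557, -0.1258, 0.3645]
ee_rot: [[-0.09, 0.996, 0.0], [0.996, 0.09, 0.001], [0.001, 0.0, -1.0]]
ft_force: [-0.2, 0.8, -0.3]
gripper_width: 0.0
gripper_force: 0.0
```

>>> {"fn": "send_rows", "kwargs": {"moves": "-0.48 0.35 0 0 0 0;-0.48 0.35 0 0 0 0;-0.48 0.35 0 0 0 0;-0.48 0.35 0 0 0 0"}}

```text
time_s: 7.2
tcp_pos: [0.4612, -0.0568, 0.364]
ee_rot: [[-0.089, 0.996, -0.001], [0.996, 0.089, -0.0], [-0.0, -0.001, -1.0]]
ft_force: [0.2, 0.5, -0.2]
gripper_width: -0.0001
gripper_force: 0.0
```

Run:
```python
from h import *
print(sense()['ft_force'],sense()['tcp_pos'])
d=grab('wrist','w3')
```

```text
[ 0.22415921  0.49304131 -0.19077545] [ 0.46122711 -0.05684171  0.36400047]
```

View pics/w3.png

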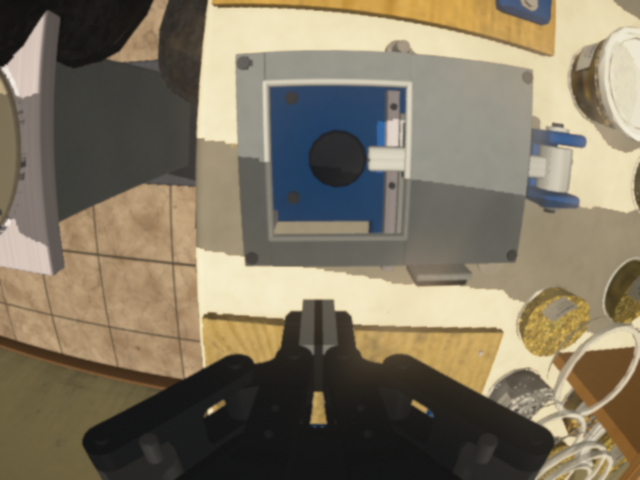

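The wrist picture shows the slide tucked in at (438,273). The window corners are at about (264,81), (411,81), (409,239) and (270,241), and the lever pad is at (337,158).

Run:
```python
from h import *
d=np.load('w3.npz')
W=np.array([F(d,*p,.126) for p in[(264,81),(411,81),(409,239),(270,241)]]);print(W.round(4),W.mean(0))
print(F(d,337,158,.115))
print('upright/pad edge',F(d,411,284,.093),F(d,470,280,.093))
```

```text
[[ 0.4228  0.0458  0.126 ]
 [ 0.5034  0.0544  0.126 ]
 [ 0.5147 -0.0373  0.126 ]
 [ 0.4323 -0.0461  0.126 ]] [0.46830736 0.0042253  0.126     ]
[0.46733008 0.00491055 0.115     ]
upright/pad edge [ 0.53208397 -0.08143739  0.093     ] [ 0.57851068 -0.07511236  0.093     ]
```

>>> {"fn": "send_rows", "kwargs": {"moves": "0.03 0.305 0 0 0 0;0.03 0.305 0 0 0 0;0.03 0.305 0 0 0 0"}}

```text
time_s: 7.62
tcp_pos: [0.4676, 0.0033, 0.3643]
ee_rot: [[-0.088, 0.996, -0.0], [0.996, 0.088, -0.001], [-0.001, -0.0, -1.0]]
ft_force: [0.7, -0.4, 0.2]
gripper_width: -0.0001
gripper_force: 0.0
```

>>> {"fn": "send_rows", "kwargs": {"moves": "0 0 -0.3 0 0 0;0 0 -0.3 0 0 0;0 0 -0.3 0 0 0"}}

```text
time_s: 8.0
tcp_pos: [0.4673, 0.0023, 0.3055]
ee_rot: [[-0.086, 0.996, -0.0], [0.996, 0.086, -0.0], [-0.0, -0.0, -1.0]]
ft_force: [0.1, 0.4, -0.3]
gripper_width: -0.0002
gripper_force: 0.0
```

>>> {"fn": "send_rows", "kwargs": {"moves": "0 0 -0.05 0 0 0;0 0 -0.09 0 0 0;0 0 -0.12 0 0 0;0 0 -0.15 0 0 0;0 0 -0.15 0 0 0"}}

```text
time_s: 8.62
tcp_pos: [0.4674, 0.0036, 0.2747]
ee_rot: [[-0.088, 0.996, 0.001], [0.996, 0.088, 0.0], [0.0, 0.001, -1.0]]
ft_force: [0.8, -0.1, 4.6]
gripper_width: 0.0003
gripper_force: 2.3
```

>>> {"fn": "send_rows", "kwargs": {"moves": "0 0 -0.02 0 0 0;0 0 -0.04 0 0 0;0 0 -0.04 0 0 0"}}

```text
time_s: 9.0
tcp_pos: [0.4676, 0.0037, 0.2669]
ee_rot: [[-0.088, 0.996, 0.002], [0.996, 0.088, 0.0], [0.0, 0.002, -1.0]]
ft_force: [1.0, 0.0, 6.5]
gripper_width: 0.0001
gripper_force: 3.0
```

>>> {"fn": "send_rows", "kwargs": {"moves": "0 0 -0.02 0 0 0;0 0 -0.02 0 0 0;0 0 -0.02 0 0 0"}}

```text
time_s: 9.38
tcp_pos: [0.4678, 0.0036, 0.2634]
ee_rot: [[-0.088, 0.996, 0.003], [0.996, 0.088, 0.0], [0.0, 0.003, -1.0]]
ft_force: [0.7, 0.5, 12.0]
gripper_width: 0.0003
gripper_force: 6.3
```

>>> {"fn": "send_rows", "kwargs": {"moves": "0 0 -0.015 0 0 0;0 0 -0.015 0 0 0;0 0 -0.015 0 0 0"}}

```text
time_s: 9.75
tcp_pos: [0.4679, 0.0035, 0.2616]
ee_rot: [[-0.088, 0.996, 0.004], [0.996, 0.088, 0.001], [0.001, 0.005, -1.0]]
ft_force: [-2.7, 0.3, 36.5]
gripper_width: -0.0004
gripper_force: 18.2
```

That is the hard stop: the force jumped from 12 to 36 N, with the pad about 26 mm down. I'll lift slowly so the lever follows up, then go clear.

>>> {"fn": "send_rows", "kwargs": {"moves": "0 0 0.04 0 0 0;0 0 0.08 0 0 0;0 0 0.13 0 0 0;0 0 0.18 0 0 0;0 0 0.25 0 0 0"}}

```text
time_s: 10.38
tcp_pos: [0.4667, 0.0036, 0.3101]
ee_rot: [[-0.088, 0.996, -0.001], [0.996, 0.088, -0.0], [-0.0, -0.001, -1.0]]
ft_force: [-0.6, -0.3, 0.2]
gripper_width: -0.0001
gripper_force: 0.0
```

>>> {"fn": "send_rows", "kwargs": {"moves": "0 0 0.3 0 0 0;0 0 0.3 0 0 0;0 0 0.3 0 0 0"}}

```text
time_s: 10.75
tcp_pos: [0.4667, 0.0039, 0.37]
ee_rot: [[-0.089, 0.996, 0.0], [0.996, 0.089, 0.0], [0.0, 0.0, -1.0]]
ft_force: [0.3, 0.5, -0.2]
gripper_width: 0.0
gripper_force: 0.0
```

>>> {"fn": "send_rows", "kwargs": {"moves": "-0.05 -0.3 0 0 0 0;-0.05 -0.3 0 0 0 0;-0.05 -0.3 0 0 0 0;-0.05 -0.3 0 0 0 0"}}

```text
time_s: 11.25
tcp_pos: [0.4571, -0.0555, 0.3692]
ee_rot: [[-0.089, 0.996, -0.001], [0.996, 0.089, 0.0], [0.0, -0.001, -1.0]]
ft_force: [-0.7, -0.3, 0.8]
gripper_width: -0.0001
gripper_force: 0.0
```

Run:
```python
from h import *
print(sense()['ft_force'],sense()['tcp_pos'])
d=grab('wrist','w4')
print('slide edge compare / pad depth',[float(np.median(d['range_z'][v-4:v+5,u-4:u+5])) for u,v in[(337,158),(470,150)]])
```

```text
[-0.66773381 -0.31687471  0.82526976] [ 0.45711436 -0.05549742  0.36916582]
slide edge compare / pad depth [0.21911023557186127, 0.20525237917900085]
```

View pics/w4.png

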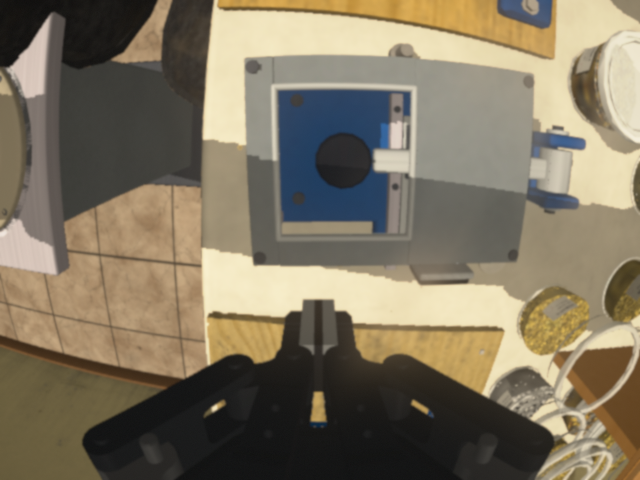

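The lever pad at (343,160) is up again, about 11–14 mm below the guard's top. The slide is still home at (440,273) and nothing is touched. I'll hand it in.

```bash
python3 -c "
from workcell import *
print(job_done())"
```

```text
the job is handed in; nothing more can be done
None
```

I pushed the slide to its hard stop (22 N), then pressed the lever to its hard stop (about 26 mm at the pad, 36 N), so the rivet should be seated. The lever came back up, the robot is clear of everything, and I handed the job in at about 11 s; no verdict came back.

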